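# Open the counterweighted incubator lid so that it stays up

### The job

The vials in the bench incubator are ready to cool: open it so that it stays open by itself. Turn both turn-button catches fully aside (their pegs are pushed outward, away from the middle), then push the lid up, steadily and without flinging it, past its balance point so that it leans back on its buffers, and let go. Only push, gently: grip and lift nothing, and leave the vials and everything else on the bench where they stand.

Things in the scene. Friction and masses are not known exactly. Their poses are not given: they have to be found in the camera images.
- incubator: white bench incubator, 320 mm wide (its y), fixed to the bench. Origin under it on the bench; +y is its left side, -x its front (control panel), facing the robot. Front face at x = -115, rear wall at +100 mm; a dial sticks out 13 mm in front. Front deck 118 mm above the bench, x = -115 to -70 mm; behind it the metal lid, a panel 300 mm wide, z = 118 to 134 mm when shut, with a window over four vials
- lid (a joint): lid hinge (rad), axis along the incubator's y: 0 shut, 1.70 open, leaning back with its counterweight (dark steel cylinder behind the hinge) on the rear wall's buffers. It balances near 0.78 (45 degrees): let go below, it falls shut; beyond 0.9 it goes on by itself, damped, to 1.70 and stays. Shut, it takes 2 to 3 N upward at the handle bar, less as it rises
- lid_bar (a point): middle of the lid's black handle bar: round, 14 mm thick, straight for 80 mm along the incubator's y, on two legs 100 mm apart, 48 mm above the lid's upper face (as the lid rises, that face turns to the rear and fingers put under the bar are between bar and lid). Shut, it is 189 mm above the bench at the incubator's x = -53 mm. Circles at 162 mm radius about lid_hinge, up and rearward (top, 286 mm, at 1.16 rad)
- lid_hinge (a point): point on the lid's hinge axis, in the middle of the incubator's width, 124 mm above the bench at its x = +95 mm. Its axes are the incubator's
- catch_left (a joint): left turn-button catch (rad): flat steel bar, 64x12x6 mm, on an upright pivot on the front deck (incubator's x = -88, y = +118 mm). At 0 its nose lies over the lid's front edge and blocks it; at 1.571 (stop) it lies along the deck. Grows as the peg on its tail swings from the front outward to the left (clockwise from above). Clears the lid above 1.2. Friction holds it where it is left
- catch_right (a joint): right turn-button catch (rad), mirror image of the left (pivot at the incubator's x = -88, y = -118 mm): grows as its peg swings from the front outward to the right (counter-clockwise from above). About 1 N at the peg turns either catch
- catch_left_peg (a point): top of the upright black peg on the tail of the left catch: 12 mm thick, 35 mm free height, top 176 mm above the bench, 34 mm from the catch's pivot (towards the front at joint value 0, towards the incubator's left at 1.571)
- catch_right_peg (a point): top of the upright black peg on the tail of the right catch, same sizes (towards the front at 0, towards the incubator's right at 1.571)
- vial_1: small glass vial with blue contents, 34 mm across, 58 mm tall, standing in the block inside the incubator; origin under its foot
- vial_2: small glass vial with blue contents, 34 mm across, 58 mm tall, standing in the block inside the incubator; origin under its foot
- vial_3: small glass vial with blue contents, 34 mm across, 58 mm tall, standing in the block inside the incubator; origin under its foot
- vial_4: small glass vial with blue contents, 34 mm across, 58 mm tall, standing in the block inside the incubator; origin under its foot
- filter_box: small white carton, 40x62x24 mm, lying on the bench in front of the incubator, origin under its middle; a bystander
- marker_pen: white and red marker pen, 135 mm long, 16 mm thick, lying on the bench, origin under its middle; a bystander
- tweezers: steel tweezers, 120 mm long, lying flat on the bench, origin under its middle; a bystander
- sample_bottle: white bottle with white cap, 54 mm across, 103 mm tall, standing to the right of the incubator, origin under its middle; a bystander
- red_cap_bottle: white wide-mouth bottle with ribbed red cap, 78 mm across, 150 mm tall, standing to the right of the incubator, origin under its middle; a bystander
- funnel: plastic funnel standing on its rim, 90 mm across, 95 mm tall, to the left of the incubator, origin under its middle; a bystander
- slide_box: flat white carton, 65x100x18 mm, lying to the left of the incubator, origin under its middle; a bystander

How it is judged:
By the outcome, as a careful person would: the job done as asked, in the order asked, and still so for the second after the job is handed in, with the robot touching nothing.
It also fails if it takes over 67 s, if anything falls off the work surface, if the arm or the gripper's body presses on something with over 40 N, if the wrist force passes 120 N, or if a joint passes its speed limit or range.

### The arm

A 7-joint arm with a two-finger parallel gripper is mounted at the origin on a cart in front of the work surface, level with it; the furniture and walls round the work are solid. World frame = base frame: x ahead of the robot, y to its left, z up, the work surface at z = 0. Lengths are in m, angles in degrees, forces in N, time in s.
With the tool pointing down it reaches from about 0.425 to 0.975 m from the base axis. Payload 16.7 kg.
Tool frame: the origin (TCP) lies on the centre line of the jaws, within the pads' length; the fingertips stand 14 mm ahead of it and the grasp point (between the pads) lies 5 mm behind it; z points along the fingers, y is the line along which they close (so a half turn about z gives the same grasp; the last joint's range is limited). The gripper opens to 85 mm and grips with 20 to 120 N. Pads are 22 mm wide; open, the fingers measure 114 mm over their backs; the gripper's body (76 mm by 85 mm) begins 54 mm behind the grasp point. The pads swing forward as they close: fully open they stand 13 mm farther back than shut.
Start: joints at [-71.82, 24.414, 4.234, 92.017, -1.954, 63.644, -3.845], TCP at [0.304, 0.603, 0.245] pointing down, gripper open.
Joint ranges: [-163.25, 163.25], [-28.42, 122.38], [-70.27, 78.77], [12.13, 141.07], [-58.53, 238.53], [9.26, 117.41], [-156.51, 156.51]. Speed limits (degrees/s): [108.29, 108.29, 136.94, 136.94, 172.46, 172.46, 172.46].

### API

Orientations are given as [roll, pitch, yaw] about the fixed x, y, z axes, in that order (R = Rz(yaw) Ry(pitch) Rx(roll)).
In Python, from bench import env, eyes, workorder gives the robot as it stands.
- The arm moves only by the shell command python3 -m handwheel 'ROWS'. ROWS is JSON, a list of rows, each a list of 3 entries, a list of its own where there are three numbers: the shift along the tool's x, y, z each as a share of 200 mm, from -1 to 1, then the turn about the tool's z as a share of 0.5 rad, from -1 to 1, then the opening, from -1 (shut) to 1 (fully open). A call has 1 to 5 rows; each row shifts and turns the commanded pose from where the row before left it, along the tool's axes as they then stand; what a row does not reach is not made up. A row lasts 1/12 s, in which the tool goes at most 41.7 mm and 7.16 degrees, less where a joint would pass 70% of its speed; a pose out of reach is approached as far as the arm can. A call with a number of a shift or a turn outside -1 to 1 is refused whole. A call with a gripper value outside its range is refused whole. The fingers move at their own pace and stop on an object; the grip force is fixed at half the most. Time passes only in rows, so rows that do not move let the fingers close. It gives the time, the measured TCP pose, the force, the opening and the grip force at its end, in the units of the state.
- env.read_state(): the state, without advancing time (a new reading comes with each control period).
- eyes.read_camera(name): name is "side" or "top" or "wrist"; returns (picture, depth): 480x640x3 uint8, red, green, blue; 480x640 float32, m along the optical axis (not along the pixel's ray), 0 where there is no reading.
- eyes.camera_model(name): a dict with "intrinsics" (3x3 intrinsics, pixels), "distortion" ([k1, k2, p1, p2, k3] as OpenCV has them; the pictures are not rectified), "xyz" and "orientation" of the camera in the world. Camera axes: x right, y down, z forward; pixel columns grow to the right and rows downward; lengths in m; the calibration is good to about 2 mm. A picture is of the moment at which its call begins: read the wrist's pose just before it. camera_model takes no time and is no camera call; for the wrist camera it gives the pose at the moment of the call.
- workorder.close_job(): hands the job in; it is judged then, once.
The state is a dict: "time_s": time; "qpos": joint angles; "joint_velocities": joint speeds; "joint_torque": joint torques, N m; "tcp_pos": TCP position; "tcp_rot": TCP orientation; "force": force on the tool from outside, world axes, zero at the start; "wrist_torque": the same for the moment, N m; "width": finger opening in m; "grip_force": force on a finger pad.
Only numpy, scipy, OpenCV 4.12 (cv2) and the standard library are available. Lean on these libraries where they do the work, as an engineer would, in place of code of your own. Each camera call takes 0.05 s, during which the arm holds its last target. There are 200 camera calls.

## Working session

There is one attempt and no reset: what is moved stays moved. The work goes in short steps, Python scripts to look and compute and a shell command to move; the robot and the scene stay as the last step left them, time stands still between calls to the robot, and variables do not carry over. Pictures are saved under pics/ and viewed, at most 10 in all, crops included, and the job is handed in when it is done.

```bash
mkdir -p pics; ls
cat > h.py <<'E'
import numpy as np, cv2
from bench import env, eyes, workorder
from scipy.spatial.transform import Rotation as R
def cam(n):
    m=eyes.camera_model(n); im,d=eyes.read_camera(n); return m,im,d
E
python3 - <<'E'
from h import *
for n in ("top","side"):
    m,im,d=cam(n); print(n,m); cv2.imwrite(f"pics/{n}1.png",im[:,:,::-1]); np.savez(f"{n}1.npz",im=im,d=d)
s=env.read_state(); print(s)
E
```

```text
pics
top {'intrinsics': array([[620.9002714 ,   0.        , 311.84919835],
       [  0.        , 620.9002714 , 237.90657101],
       [  0.        ,   0.        ,   1.        ]]), 'distortion': array([-0.21473036,  0.        ,  0.        ,  0.        ,  0.        ]), 'xyz': array([-0.25620363, -0.32522966,  1.44985316]), 'orientation': array([-146.59402419,    0.89587543,  -70.45410906])}
side {'intrinsics': array([[549.91740912,   0.        , 324.80740961],
       [  0.        , 549.91740912, 233.73270469],
       [  0.        ,   0.        ,   1.        ]]), 'distortion': array([0.05914722, 0.        , 0.        , 0.        , 0.        ]), 'xyz': array([0.33134055, 1.21199078, 0.77334923]), 'orientation': array([-116.90597689,    1.15416391, -171.0069659 ])}
{'time_s': 0.1, 'qpos': array([-71.81830415,  24.44462675,   4.23148152,  92.04709005,
        -1.95493947,  63.64428355,  -3.84351765]), 'joint_velocities': array([ 0.00713774, -0.09684415,  0.0109516 , -0.10777443, -0.0956849 ,
       -0.1284089 , -0.0748914 ]), 'joint_torque': array([ 6.76686541e-03, -9.51531959e+01,  3.77071336e+00, -4.64400172e+01,
        1.96360209e-02,  6.58163321e-03,  5.47910577e-05]), 'tcp_pos': array([0.30365113, 0.60246017, 0.24470883]), 'tcp_rot': array([-1.79936223e+02,  3.30976062e-03,  1.53251308e+02]), 'force': array([-0.31068329, -0.29585982, -0.85910368]), 'wrist_torque': array([ 0.01110643,  0.01311406, -0.09417721]), 'grip_force': 0.0, 'width': 0.08544486131984513}
```

View pics/top1.png

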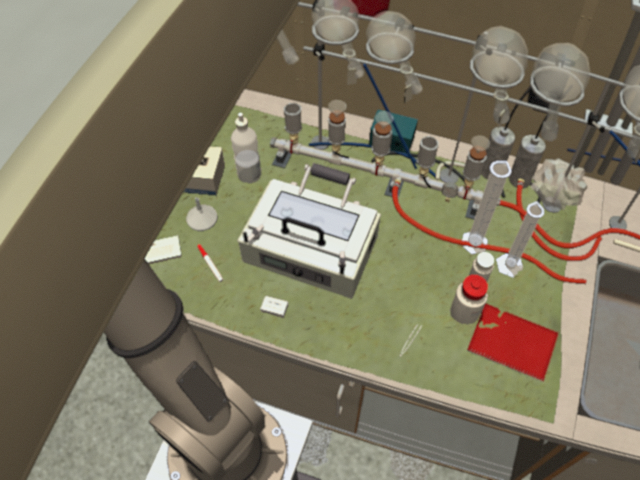

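View pics/side1.png

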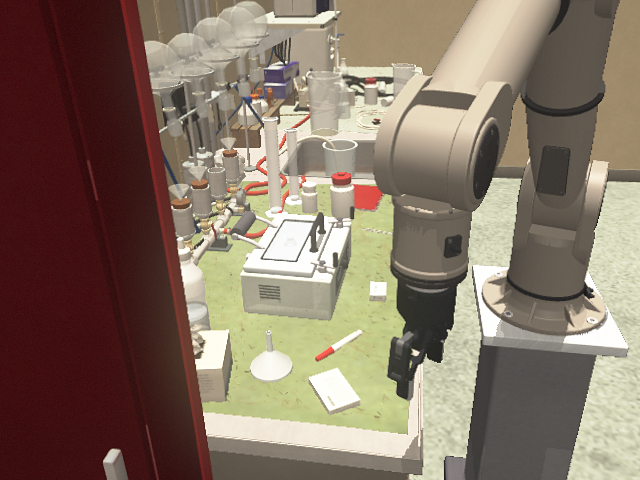

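The top view shows the incubator centred near (312,235). Its black bar runs from (283,222) to (323,236), and the pegs are near (250,234) and (342,265). The side view shows the bar near (317,232), with the gripper hanging to the left and clear of everything. Next I'll zoom in and get 3D positions.

```bash
cat >> h.py <<'E'
def pts(m,d,uv):
    uv=np.array(uv,float).reshape(-1,1,2); n=cv2.undistortPoints(uv,m["intrinsics"],m["distortion"]).reshape(-1,2)
    z=np.array([d[int(round(v)),int(round(u))] for u,v in uv.reshape(-1,2)])
    return R.from_euler("xyz",m["orientation"],degrees=True).apply(np.c_[n*z[:,None],z])+m["xyz"]
def cloud(m,d,box):
    u,v=np.meshgrid(np.arange(box[0],box[2]),np.arange(box[1],box[3])); uv=np.c_[u.ravel(),v.ravel()]
    return uv,pts(m,d,uv)
E
python3 - <<'E'
from h import *
f=np.load("top1.npz"); m=eyes.camera_model("top"); im,d=f["im"],f["d"]
c=im[165:300,225:395]; cv2.imwrite("pics/topc.png",cv2.resize(c,None,fx=4.4,fy=4.4,interpolation=cv2.INTER_CUBIC)[:,:,::-1])
uv,P=cloud(m,d,(225,165,395,300)); g=im[165:300,225:395].reshape(-1,3).astype(int).max(1)
k=(g<70)&(P[:,2]>.145)
q=uv[k].astype(int); mask=np.zeros((480,640),np.uint8); mask[q[:,1],q[:,0]]=1
n,l,st,ce=cv2.connectedComponentsWithStats(mask)
for i in range(1,n):
    if st[i,4]<4: continue
    s=l[uv[:,1],uv[:,0]]==i; Q=P[s]; print(st[i],ce[i].round(1),Q.min(0).round(3),Q.max(0).round(3),Q.mean(0).round(3))
E
```

```text
[311 171  38  14 139] [328.9 177.6] [ 0.718 -0.052  0.158] [0.744 0.049 0.181] [ 0.727 -0.003  0.17 ]
[283 218  41  25 181] [302.9 227.1] [ 0.539 -0.049  0.145] [0.555 0.06  0.203] [0.547 0.004 0.184]
[244 233   3   9  18] [245.1 236.7] [0.48  0.132 0.146] [0.487 0.139 0.184] [0.484 0.135 0.167]
[340 264   4  10  25] [341.7 268. ] [ 0.472 -0.123  0.146] [ 0.48  -0.116  0.18 ] [ 0.476 -0.12   0.168]
```

View pics/topc.png

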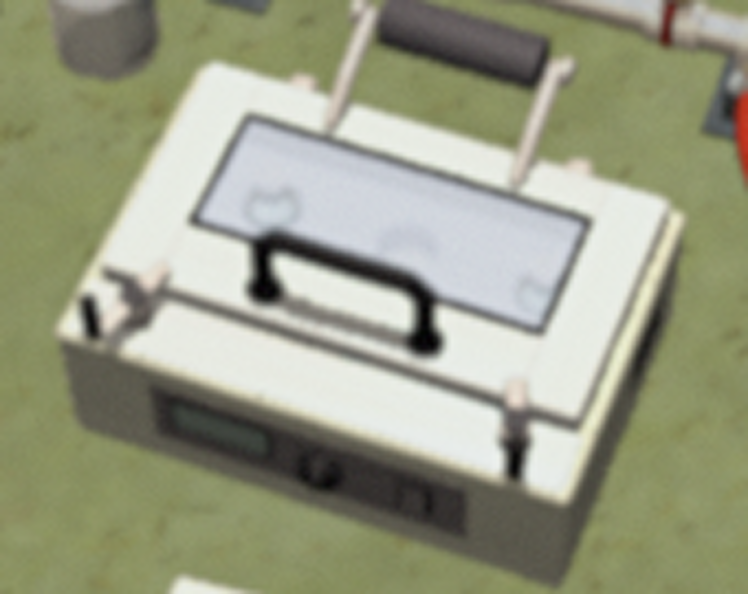

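The crop shows the right peg pointing straight to the front (catch near 0). The left catch is already partly turned. I'll fit the frame next.

Run:
```python
from h import *
f=np.load("top1.npz"); m=eyes.camera_model("top"); im,d=f["im"],f["d"]
uv,P=cloud(m,d,(225,165,395,300)); g=im[165:300,225:395].reshape(-1,3).astype(int).max(1)
b=(g<70)&(P[:,2]>.183)&(P[:,0]<.6); c=(g<70)&(P[:,2]>.165)&(P[:,0]>.7)
for n,k in (("bar",b),("cw",c)):
    Q=P[k]; p=np.polyfit(Q[:,1],Q[:,0],1); print(n,k.sum(),"yaw",np.degrees(np.arctan(-p[0])).round(2),Q[:,1].min(),Q[:,1].max(),Q.mean(0).round(4),"z90",np.percentile(Q[:,2],90))
# lid/deck outline: points on z 0.1..0.145
k=(P[:,2]>.11)&(P[:,2]<.142)&(P[:,0]<.72); r=cv2.minAreaRect(P[k][:,:2].astype(np.float32)); print("rect",r)
for x in ("-","+"):
    pass
pg=[(245,233),(245,235),(341,264),(341,266)]
print(pts(m,d,pg).round(4))
```

```text
bar 126 yaw -56.04 -0.3252296628260651 0.13354630900372327 [0.534  0.002  0.2138] z90 0.19914195216450759
cw 123 yaw -0.19 -0.05215875833010586 0.048296375331401464 [ 0.727  -0.0033  0.1712] z90 0.1759482186735331
rect ((0.598048210144043, 0.006523042917251587), (0.3225051760673523, 0.2264767736196518), 88.51836395263672)
[[ 0.484   0.1335  0.1841]
 [ 0.4835  0.1343  0.1756]
 [ 0.4821 -0.116   0.1743]
 [ 0.4736 -0.1187  0.18  ]]
```

```bash
python3 -m handwheel '[[[0,0,0],-0.187,-1],[[0,0,0],-0.187,-1],[[0,0,0],-0.187,-1],[[0,0,0],-0.187,-1],[[0,0,0],-0.187,-1]]'
python3 -m handwheel '[[[-0.05,-0.15,0],0,-1],[[-0.05,-0.19,0],0,-1],[[-0.05,-0.19,0],0,-1],[[-0.05,-0.19,0],0,-1],[[-0.05,-0.15,0],0,-1]]'
```

```text
time_s: 0.52
tcp_pos: [0.3037, 0.6026, 0.2449]
tcp_rot: [-180.0, -0.0, -179.7]
force: [0.7, 0.1, 0.7]
width: 0.0256
grip_force: 0.0
time_s: 0.93
tcp_pos: [0.3542, 0.4257, 0.245]
tcp_rot: [-179.9, -0.0, 180.0]
force: [0.2, 0.8, 0.2]
width: 0.0001
grip_force: 0.0
```

```bash
python3 -m handwheel '[[[-0.05,-0.18,0],0,-1],[[-0.05,-0.18,0],0,-1],[[-0.05,-0.18,0],0,-1],[[-0.05,-0.18,0],0,-1],[[-0.05,-0.18,0],0,-1]]'
python3 -m handwheel '[[[-0.05,-0.18,0],0,-1],[[-0.03,-0.18,0],0,-1],[[-0.03,-0.18,0],0,-1],[[-0.02,-0.12,0],0,-1],[[0,0,0],0,-1]]'
python3 - <<'E'
from h import *
m,im,d=cam("wrist"); cv2.imwrite("pics/w1.png",im[:,:,::-1]); np.savez("w1.npz",im=im,d=d,**m); print(m, env.read_state()["tcp_pos"])
E
```

```text
time_s: 1.35
tcp_pos: [0.404, 0.2469, 0.2452]
tcp_rot: [180.0, -0.0, -180.0]
force: [2.0, 0.2, 0.4]
width: 0.0003
grip_force: 0.0
time_s: 1.77
tcp_pos: [0.4304, 0.1119, 0.2453]
tcp_rot: [-180.0, -0.0, 179.7]
force: [-0.4, 0.1, 1.1]
width: 0.0004
grip_force: 0.0
{'intrinsics': array([[332.28692302,   0.        , 322.24452316],
       [  0.        , 332.28692302, 242.36257093],
       [  0.        ,   0.        ,   1.        ]]), 'distortion': array([-0.01963736,  0.        ,  0.        ,  0.        ,  0.        ]), 'xyz': array([0.36057581, 0.11354922, 0.3744523 ]), 'orientation': array([1.64421221e+02, 1.64578738e-02, 8.96946368e+01])} [0.43023821 0.11443988 0.24534944]
```

View pics/w1.png

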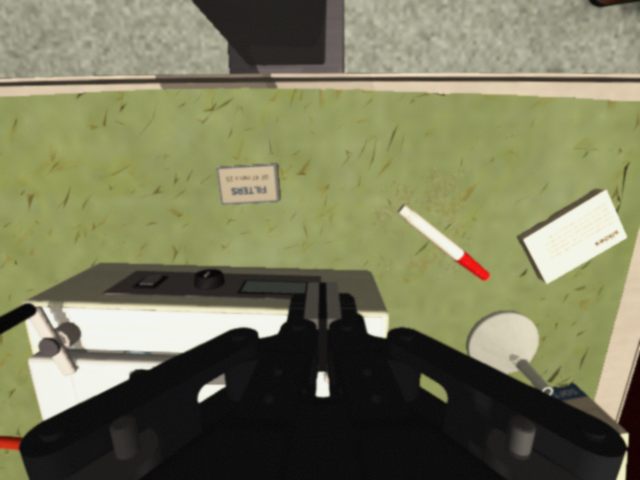

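The wrist view shows the deck's front edge from about (28,302) to (387,312), the right catch at (50,340) with its peg at (20,318), and the fingers hiding the left catch. I'll get the incubator frame from the deck corners.

Run:
```python
from h import *
f=np.load("w1.npz"); m={k:f[k] for k in("intrinsics","distortion","xyz","orientation")}; im,d=f["im"],f["d"]
uv,P=cloud(m,d,(0,240,640,480))
k=(abs(P[:,2]-.118)<.004)&(d[uv[:,1].astype(int),uv[:,0].astype(int)]>.1)
Q=P[k]; print(k.sum(),Q.min(0),Q.max(0))
ys=np.arange(-.14,.16,.02); e=[(y,Q[abs(Q[:,1]-y)<.004][:,0].min()) for y in ys if (abs(Q[:,1]-y)<.004).sum()>5]
e=np.array(e); print(e.round(4).tolist()); p=np.polyfit(e[:,0],e[:,1],1); print("yaw",np.degrees(np.arctan(-p[0])),"x at0",p[1])
for x in(.50,.51,.52):
    s=Q[abs(Q[:,0]-x)<.004]; print(x,s[:,1].min(),s[:,1].max())
# peg right
k=(P[:,2]>.143)&(P[:,2]<.185)&(P[:,1]<-.09)&(P[:,0]<.54); S=P[k]
print("peg",k.sum(), S.mean(0).round(4),S.min(0).round(4),S.max(0).round(4)); T=S[S[:,2]>.168]; print(len(T),T.mean(0) if len(T) else 0)
```

```text
9822 [ 0.48264324 -0.15053822  0.11400252] [0.53542576 0.17032911 0.12199904]
[[-0.14, 0.4826], [-0.12, 0.4836], [-0.1, 0.4845], [-0.08, 0.4848], [-0.06, 0.4855], [-0.04, 0.4858], [-0.02, 0.4871], [0.0, 0.4879], [0.02, 0.4884], [0.04, 0.4895], [0.06, 0.4898], [0.08, 0.4908], [0.16, 0.4937]]
yaw -2.0911618659606805 x at0 0.4877878471452987
0.5 -0.14730675322898867 0.16965121112464837
0.51 -0.15002298115986756 0.17032910623255473
0.52 -0.14934898561727344 0.16848558405222297
peg 899 [ 0.4887 -0.1111  0.1529] [ 0.472  -0.1204  0.143 ] [ 0.5197 -0.0986  0.1735]
60 [ 0.47856183 -0.11226486  0.17015446]
```

```bash
python3 -m handwheel '[[[-0.12,-0.04,0],0,-1],[[-0.10,-0.03,0],0,-1],[[0,0,0.13],0,-1],[[0,0,0.13],0,-1],[[0,0,0.08],0,-1]]'
python3 -m handwheel '[[[0,0,0.04],0,-1],[[0,0,0],0,-1]]'
python3 - <<'E'
from h import *
m,im,d=cam("side"); c=im[200:330,230:370]; cv2.imwrite("pics/s2.png",cv2.resize(c,None,fx=4.4,fy=4.4,interpolation=cv2.INTER_CUBIC)[:,:,::-1]); np.savez("s2.npz",im=im,d=d)
E
```

```text
time_s: 2.23
tcp_pos: [0.4734, 0.1035, 0.1751]
tcp_rot: [-180.0, -0.1, -179.9]
force: [-0.5, 0.9, -1.2]
width: 0.0001
grip_force: 0.0
time_s: 2.4
tcp_pos: [0.4731, 0.1033, 0.1678]
tcp_rot: [-179.9, -0.2, -179.9]
force: [-0.8, 0.1, 0.2]
width: 0.0002
grip_force: 0.0
```

View pics/s2.png

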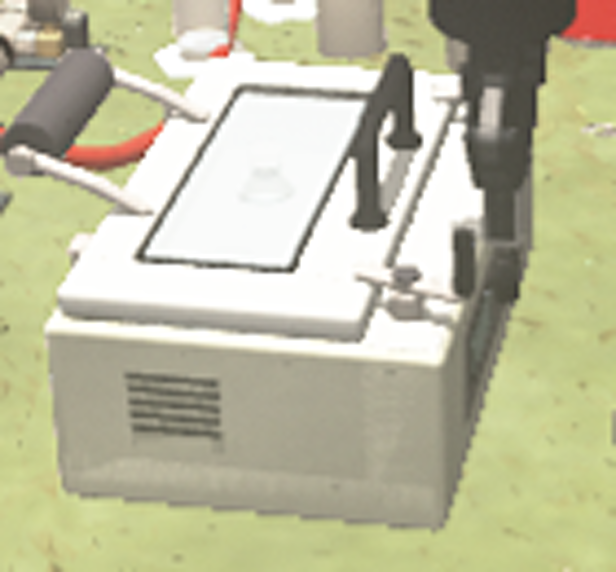

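The side crop shows the finger at about (500,260), just to the inner side of the left peg at (463,260), with its tip near the peg's base. I'll start pushing.

```bash
python3 -m handwheel '[[[-0.03,0.04,0],0,-1],[[0,0.03,0],0,-1],[[0,0.03,0],0,-1],[[0,0.03,0],0,-1]]'; python3 -m handwheel '[[[-0.005,0.03,0],0,-1],[[-0.01,0.03,0],0,-1],[[-0.015,0.03,0],0,-1],[[-0.02,0.03,0],0,-1]]'
```

```text
time_s: 2.78
tcp_pos: [0.4803, 0.1299, 0.1699]
tcp_rot: [180.0, 0.0, -179.9]
force: [-0.8, -1.0, -0.1]
width: -0.0004
grip_force: 0.4
time_s: 3.12
tcp_pos: [0.4901, 0.1536, 0.1693]
tcp_rot: [-180.0, -0.0, -179.9]
force: [-2.0, -1.3, 0.1]
width: -0.0003
grip_force: 0.5
```

Contact is light. Now to the stop, moving rearward in x.

```bash
python3 -m handwheel '[[[-0.02,0.025,0],0,-1],[[-0.02,0.01,0],0,-1],[[-0.02,0.005,0],0,-1],[[0,0,0],0,-1]]'
python3 - <<'E'
from h import *
m,im,d=cam("side"); c=im[230:290,300:370]; cv2.imwrite("pics/s3.png",cv2.resize(c,None,fx=8,fy=8,interpolation=cv2.INTER_CUBIC)[:,:,::-1]); print(env.read_state()["force"])
E
```

```text
time_s: 3.45
tcp_pos: [0.5029, 0.1611, 0.1693]
tcp_rot: [-180.0, 0.0, -180.0]
force: [0.5, -0.5, 0.2]
width: -0.0002
grip_force: 0.0
[ 0.41302795 -0.16709157 -0.13790404]
```

View pics/s3.png

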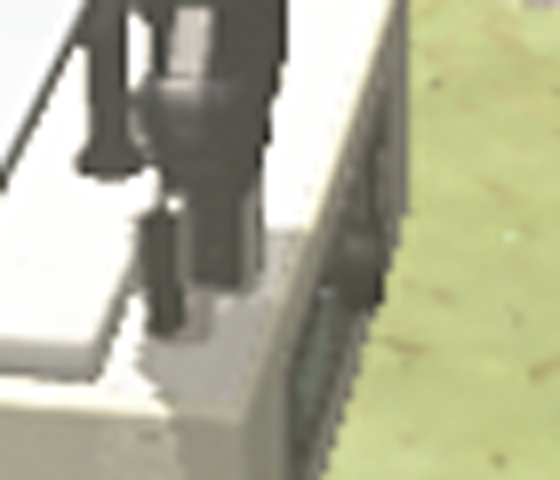

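The peg (165,270 in the crop) now stands outward beside the lid edge, with the finger just in front of it. I'll press gently until it reaches the stop.

```bash
python3 -m handwheel '[[[-0.01,0,0],0,-1],[[-0.01,0,0],0,-1],[[0,0,0],0,-1]]';  python3 -m handwheel '[[[-0.01,0,0],0,-1],[[0,0,0],0,-1]]'
```

```text
time_s: 3.75
tcp_pos: [0.506, 0.1607, 0.1692]
tcp_rot: [-180.0, -0.0, -180.0]
force: [-1.7, 0.4, 0.2]
width: -0.0
grip_force: 0.6
time_s: 3.92
tcp_pos: [0.5067, 0.1608, 0.169]
tcp_rot: [-180.0, -0.2, -179.9]
force: [-11.6, 0.6, 6.6]
width: -0.0002
grip_force: 5.4
```

```bash
python3 -m handwheel '[[[0.05,0,0],0,-1],[[0.125,0,0],0,-1],[[0,-0.15,0],0,-1],[[0,-0.19,0],0,-1],[[0,-0.19,0],0,-1]]' && python3 -m handwheel '[[[0,-0.19,0],0,-1],[[0,-0.19,0],0,-1],[[0,-0.17,0],0,-1],[[0,-0.1,0],0,-1],[[0,0,0],0,-1]]'
```

```text
time_s: 4.33
tcp_pos: [0.4726, 0.0542, 0.1696]
tcp_rot: [180.0, 0.1, -179.8]
force: [0.3, -1.1, -0.2]
width: 0.0001
grip_force: 0.0
time_s: 4.75
tcp_pos: [0.4726, -0.0797, 0.1697]
tcp_rot: [-179.9, 0.1, 179.7]
force: [-0.9, 0.1, 0.6]
width: 0.0
grip_force: 0.0
```

```bash
python3 -m handwheel '[[[0,-0.03,0],0,-1],[[0,-0.03,0],0,-1],[[0,-0.03,0],0,-1],[[0,-0.03,0],0,-1],[[0,-0.03,0],0,-1]]' && python3 -m handwheel '[[[0,-0.03,0],0,-1],[[-0.005,-0.03,0],0,-1],[[-0.01,-0.03,0],0,-1],[[-0.015,-0.025,0],0,-1],[[-0.02,-0.025,0],0,-1]]'
```

```text
time_s: 5.17
tcp_pos: [0.4734, -0.1051, 0.1694]
tcp_rot: [180.0, 0.0, -179.9]
force: [-0.0, 2.2, -0.7]
width: -0.0001
grip_force: 0.7
time_s: 5.58
tcp_pos: [0.4834, -0.1337, 0.1693]
tcp_rot: [180.0, -0.0, -180.0]
force: [-1.4, 1.0, 0.3]
width: 0.0
grip_force: 0.6
```

```bash
python3 -m handwheel '[[[-0.02,-0.02,0],0,-1],[[-0.02,-0.01,0],0,-1],[[-0.02,-0.005,0],0,-1],[[0,0,0],0,-1]]'
```

```text
time_s: 5.92
tcp_pos: [0.4953, -0.1406, 0.1691]
tcp_rot: [-180.0, -0.1, -180.0]
force: [-2.5, -1.0, 1.8]
width: 0.0
grip_force: 1.3
```

```bash
python3 -m handwheel '[[[-0.012,0,0],0,-1],[[-0.01,0,0],0,-1],[[0,0,0],0,-1]]'
```

```text
time_s: 6.17
tcp_pos: [0.4965, -0.1409, 0.1686]
tcp_rot: [180.0, -0.4, 180.0]
force: [-22.3, -2.8, 15.8]
width: -0.0001
grip_force: 11.5
```

```bash
python3 -m handwheel '[[[0.05,0,0],0,-1],[[0.12,0,0],0,-1],[[0,0.17,-0.04],0,-1],[[0,0.2,-0.04],0,-1],[[0,0.2,0],0,-1]]' && python3 -m handwheel '[[[0,0.17,0],0,-1],[[0,0,0],0,-1]]'
python3 - <<'E'
from h import *
m,im,d=cam("top"); c=im[165:300,225:395]; cv2.imwrite("pics/topd.png",cv2.resize(c,None,fx=4.4,fy=4.4,interpolation=cv2.INTER_CUBIC)[:,:,::-1])
E
```

```text
time_s: 6.58
tcp_pos: [0.4661, -0.0253, 0.1868]
tcp_rot: [180.0, 0.1, 179.9]
force: [1.8, 0.5, -0.0]
width: 0.0001
grip_force: 0.0
time_s: 6.75
tcp_pos: [0.4659, 0.0143, 0.1856]
tcp_rot: [179.9, 0.1, -179.5]
force: [0.5, 0.4, 0.4]
width: -0.0002
grip_force: 0.0
```

View pics/topd.png

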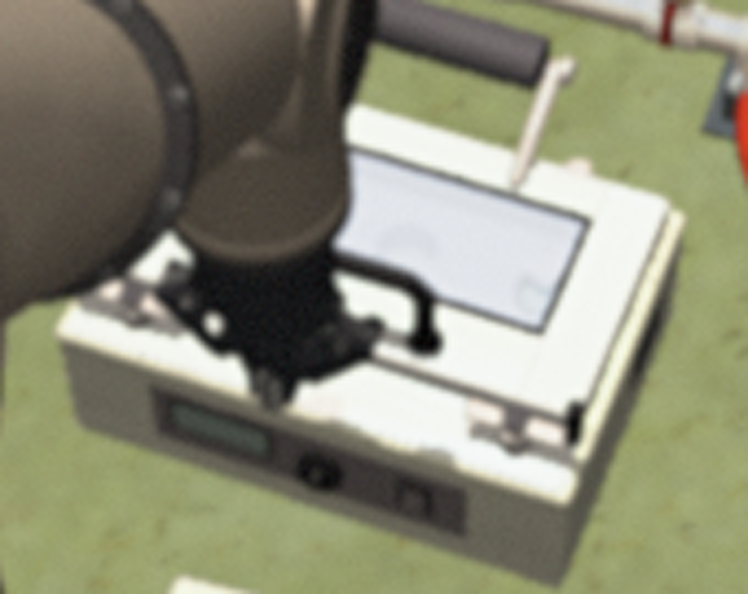

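Both catches now lie along the deck: right near (520,425), left near (120,300). Next I'll approach the bar from the front.

```bash
python3 -m handwheel '[[[-0.1,-0.02,0],0,-1],[[-0.1,0,0],0,-1],[[-0.07,0,0],0,-1],[[-0.02,0,0],0,-1],[[0,0,0],0,-1]]' && python3 -m handwheel '[[[-0.01,0,0],0,-1],[[-0.01,0,0],0,-1],[[-0.01,0,0],0,-1],[[0,0,0],0,-1]]'
```

```text
time_s: 7.22
tcp_pos: [0.5242, 0.0033, 0.185]
tcp_rot: [-180.0, -0.0, 180.0]
force: [-0.2, 0.1, 0.1]
width: 0.0005
grip_force: 0.0
time_s: 7.55
tcp_pos: [0.5296, 0.0039, 0.1855]
tcp_rot: [180.0, 0.0, -180.0]
force: [-0.3, -0.6, 0.7]
width: -0.0
grip_force: 0.0
```

```bash
python3 -m handwheel '[[[-0.01,0.01,0],0,-1],[[-0.01,0.01,0],0,-1],[[0,0,0],0,-1]]' && python3 -m handwheel '[[[-0.01,0,0],0,-1],[[0,0,0],0,-1]]'
```

```text
time_s: 7.8
tcp_pos: [0.5339, 0.0085, 0.1854]
tcp_rot: [180.0, 0.0, -179.9]
force: [-0.4, 0.0, -0.9]
width: 0.0001
grip_force: 0.0
time_s: 7.97
tcp_pos: [0.5347, 0.0081, 0.185]
tcp_rot: [180.0, -0.1, -179.9]
force: [-5.6, 2.1, 3.6]
width: 0.0001
grip_force: 3.3
```

Contact is at x = 0.534, which agrees with the bar at 0.550. Now I'll follow the arc.

```bash
python3 -m handwheel '[[[-0.014,0,-0.022],0,-1],[[-0.013,0,-0.024],0,-1],[[-0.013,0,-0.024],0,-1]]'
```

```text
time_s: 8.22
tcp_pos: [0.5412, 0.0079, 0.1986]
tcp_rot: [-180.0, -0.3, -180.0]
force: [-14.9, 0.1, 5.6]
width: -0.0
grip_force: 7.7
```

```bash
python3 -m handwheel '[[[-0.014,0,-0.023],0,-1],[[-0.015,0,-0.023],0,-1],[[-0.015,0,-0.023],0,-1]]'
python3 - <<'E'
from h import *
m,im,d=cam("side"); c=im[180:330,230:370]; cv2.imwrite("pics/s4.png",cv2.resize(c,None,fx=4,fy=4,interpolation=cv2.INTER_CUBIC)[:,:,::-1])
E
```

```text
time_s: 8.47
tcp_pos: [0.5495, 0.0077, 0.2125]
tcp_rot: [-180.0, -0.4, -180.0]
force: [-21.2, -0.7, 10.9]
width: 0.0004
grip_force: 10.3
```

View pics/s4.png

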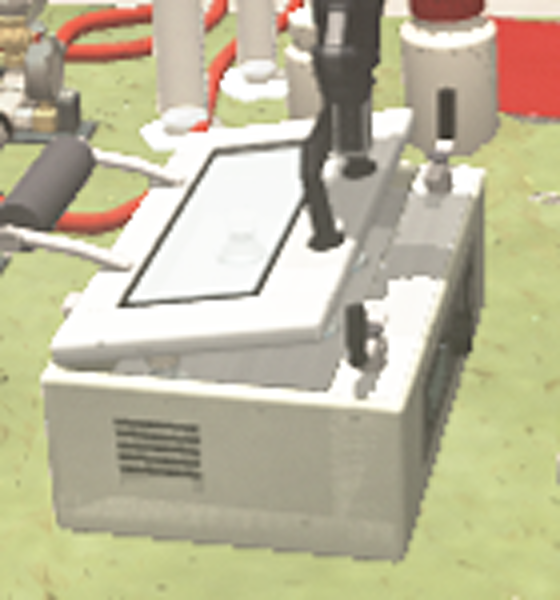

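The lid is rising with the bar and both catches are clear of it. The x force is a little high, so I'll lead more in z.

```bash
python3 -m handwheel '[[[-0.012,0,-0.024],0,-1],[[-0.014,0,-0.023],0,-1],[[-0.015,0,-0.022],0,-1]]'
```

```text
time_s: 8.77
tcp_pos: [0.5595, 0.0074, 0.2268]
tcp_rot: [-180.0, -0.1, -180.0]
force: [-6.6, -2.2, 1.7]
width: 0.0001
grip_force: 2.8
```

```bash
python3 -m handwheel '[[[-0.017,0,-0.021],0,-1],[[-0.018,0,-0.020],0,-1],[[-0.018,0,-0.020],0,-1]]'
```

```text
time_s: 9.02
tcp_pos: [0.5705, 0.0072, 0.2391]
tcp_rot: [-180.0, -0.1, 180.0]
force: [-4.6, -1.7, 2.5]
width: -0.0002
grip_force: 2.3
```

```bash
python3 -m handwheel '[[[-0.020,-0.001,-0.018],0,-1],[[-0.020,-0.001,-0.018],0,-1],[[-0.021,-0.001,-0.017],0,-1],[[-0.022,-0.001,-0.016],0,-1],[[-0.022,-0.001,-0.016],0,-1]]'
```

```text
time_s: 9.43
tcp_pos: [0.5922, 0.0068, 0.2563]
tcp_rot: [-180.0, -0.0, -180.0]
force: [-3.3, -1.1, 1.6]
width: -0.0
grip_force: 1.4
```

```bash
python3 -m handwheel '[[[-0.023,-0.001,-0.014],0,-1],[[-0.023,-0.001,-0.013],0,-1],[[-0.024,-0.001,-0.013],0,-1],[[-0.024,-0.001,-0.012],0,-1],[[-0.025,-0.001,-0.011],0,-1]]'
```

```text
time_s: 9.85
tcp_pos: [0.6165, 0.006, 0.2689]
tcp_rot: [180.0, 0.0, -180.0]
force: [-1.5, -0.4, 1.1]
width: -0.0001
grip_force: 0.5
```

```bash
python3 -m handwheel '[[[-0.024,-0.001,-0.009],0,-1],[[-0.024,-0.001,-0.009],0,-1],[[-0.024,-0.001,-0.008],0,-1],[[-0.024,-0.001,-0.007],0,-1],[[-0.024,-0.001,-0.007],0,-1]]'
```

```text
time_s: 10.27
tcp_pos: [0.6405, 0.005, 0.2768]
tcp_rot: [-180.0, 0.0, -180.0]
force: [0.2, -0.4, -0.2]
width: 0.0003
grip_force: 0.0
```

```bash
python3 -m handwheel '[[[-0.022,0,-0.006],0,-1],[[-0.018,0,-0.005],0,-1],[[-0.012,0,-0.004],0,-1]]'
```

```text
time_s: 10.52
tcp_pos: [0.6508, 0.0049, 0.2797]
tcp_rot: [-180.0, 0.0, -180.0]
force: [0.5, 0.0, -0.8]
width: 0.0001
grip_force: 0.0
```

The bar is at about 0.96 rad or more, past its balance point, with no force on the tool. I'll clear straight up out of the lid's path, then back away.

```bash
python3 -m handwheel '[[[0.01,0,-0.08],0,-1],[[0.01,0,-0.12],0,-1],[[0.02,0,-0.12],0,-1],[[0.1,0,-0.06],0,-1],[[0.15,0,0],0,-1]]' && python3 -m handwheel '[[[0.15,0,0],0,-1],[[0.15,0,0],0,-1],[[0.12,0,0],0,-1],[[0,0,0],0,-1],[[0,0,0],0,-1]]'
python3 - <<'E'
from h import *
m,im,d=cam("side"); c=im[160:330,200:400]; cv2.imwrite("pics/s5.png",cv2.resize(c,None,fx=3.4,fy=3.4,interpolation=cv2.INTER_CUBIC)[:,:,::-1])
E
```

```text
time_s: 10.93
tcp_pos: [0.5939, 0.0049, 0.358]
tcp_rot: [-180.0, 0.2, -180.0]
force: [0.1, -0.8, 0.4]
width: 0.0003
grip_force: 0.0
time_s: 11.35
tcp_pos: [0.5078, 0.0049, 0.3565]
tcp_rot: [179.9, 0.1, -179.9]
force: [1.1, -0.2, 0.6]
width: -0.0002
grip_force: 0.0
```

View pics/s5.png

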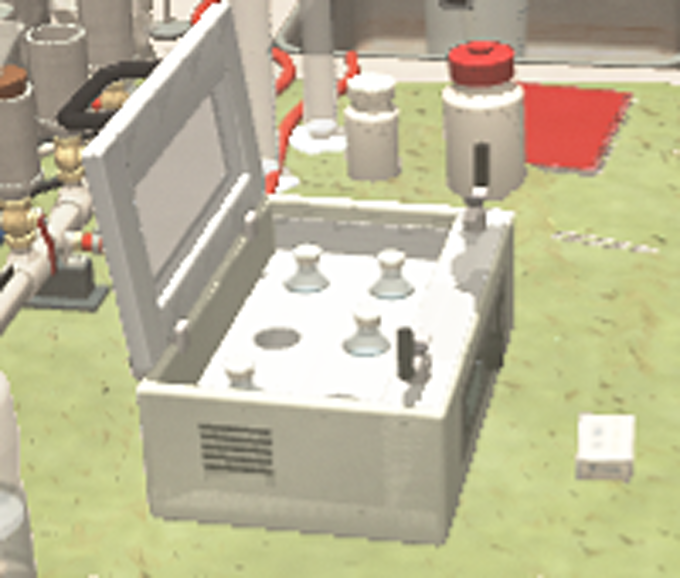

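The lid leans back open at (170,190), the four vials are in place, and both catches lie along the deck. I'll let it settle for under a second and hand in.

```bash
python3 -m handwheel '[[[0,0,0],0,-1],[[0,0,0],0,-1],[[0,0,0],0,-1],[[0,0,0],0,-1],[[0,0,0],0,-1]]' >/dev/null; python3 -m handwheel '[[[0,0,0],0,-1],[[0,0,0],0,-1],[[0,0,0],0,-1],[[0,0,0],0,-1],[[0,0,0],0,-1]]'; python3 -c "
from h import *
print(workorder.close_job())"
```

```text
time_s: 12.23
tcp_pos: [0.5084, 0.0049, 0.3558]
tcp_rot: [180.0, 0.0, -180.0]
force: [-0.6, 0.7, 0.5]
width: -0.0
grip_force: 0.0
the job is handed in; nothing more can be done
None
```

The job is handed in at about 12 s of robot time: both catches are pushed to their stops, the lid leans back open by itself, the four vials are still in place, and the arm is clear of everything.

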